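Hold the dark check glass in a smoke meter's light path

TASK

Check the smoke meter: take the darkest of the three check glasses out of its case, gripping it by its two frosted faces only and never by the polished ones, turn it so that the arrow on its top points squarely at the lamp (the side with the green lens), and hold it upright and still midway between lamp and receiver, with the middle of its lower half centred in the beam. The job finishes with the glass held there in the gripper, touching nothing else; do not bump the measuring head, and leave the other glasses and the sockets alone.

Things in the scene. Friction and masses are not known exactly. Their poses are not given: they have to be found in the camera images.
- dark_glass_centre (a point): Centre (35 mm above the foot) of the nearly black glass to take: solid upright block, 16 mm along own x, 24 mm along own y, 70 mm tall, 67 g. The faces at own +y and -y (24 mm apart) are frosted white; those at +x and -x (16 mm apart) are polished. An orange arrow on its top points along own +x, to the polished face with an orange dot near its top. Own z is up.
- dark_glass: The same dark glass, origin at the centre of its foot, same axes. At first it stands in one of the three wells of the case, foot 8 mm above the bench, 24 mm of it inside the well with about 1.5 mm of play all round.
- dark_window (a point): Point inside the dark glass on its centre line, 18 mm above its foot (17 mm below its centre): the middle of its lower half, which the beam is to pass through. Axes as the glass.
- mid_glass_centre (a point): Centre of the second glass (leave it alone): same size, frosted faces and arrow, mid-grey.
- mid_glass: The mid-grey glass, origin at the centre of its foot.
- pale_glass_centre (a point): Centre of the third glass (leave it alone): same size, frosted faces and arrow, pale and nearly clear.
- pale_glass: The pale glass, origin at the centre of its foot.
- case: Open black case fixed to the bench, grey foam top 190 mm (own x) by 90 mm (own y), 32 mm high, origin in the middle of its underside; three wells in a row along own x at -55, 0 and +55 mm; the glasses' arrows start along its own +x, within 2 degrees or so. Its shallow lid, 16 mm high, lies open and flat beyond its -y side, out to y = -141 mm.
- head: Measuring head of the smoke meter, grey, fixed to the bench; origin on the bench below the middle of the light gap; the beam runs level along own y, lamp at +y, receiver at -y, the gap 100 mm long and open above. Below the gap a base bar 66 mm wide, top at 16 mm. A dark display unit, 88 by 150 mm and 30 mm high, lies with its middle at own x = 168, y = 50 mm.
- beam_mid (a point): Middle of the light gap, on the beam (about 8 mm thick), 110 mm above the bench; axes as the head.
- lamp_lens (a point): Front of the lamp's bright green lens, on the beam, 50 mm from mid-gap to the head's +y. It sits in a black tube 38 mm in diameter, 30 mm long; behind it the grey lamp housing, 70 mm wide (x), 75 mm long (y), top 141 mm above the bench, with a green window on its top.
- receiver_lens (a point): Front of the receiver's dark blue lens, on the beam, 50 mm from mid-gap to the head's -y; tube and housing of the same sizes as the lamp's, no window on top.
- socket_centre (a point): Centre of a steel socket, 27 mm in diameter, 38 mm tall, standing on the bench beyond the work (leave alone).
- big_socket_centre (a point): Centre of a second steel socket, 34 mm in diameter, 38 mm tall, standing near the first (leave alone).
There are look-alikes about, which are no part of the job. What is shaped like the dark_glass but turquoise or yellow is not meant.

How it is judged:
On the way, in this order (a step that is already met when the one before it is completed fails the run):
1. the dark glass is gripped and lifted clear out of its well (contact force between the fingers and dark_glass above 1 N and height (world z) of dark_glass_centre above 0.078 m and contact force between dark_glass and case below 0.05 N), for 0.2 s.
2. the dark glass is held upright in the light path, arrow towards the lamp (contact force between the fingers and dark_glass above 1 N and x of dark_window in the frame of beam_mid between -0.006 and 0.006 m and y of dark_window in the frame of beam_mid between -0.02 and 0.02 m and z of dark_window in the frame of beam_mid between -0.01 and 0.01 m and angle between the x axis of dark_glass and the y axis of head, either way round below 0.17 rad and x of lamp_lens in the frame of dark_glass above 0.01 m and angle between dark_glass's own z axis and vertical below 0.14 rad), for 0.2 s.
At the end, for the whole second after the job is handed in: Dark glass held at rest, touching only the fingers: point 18 mm above its foot within 6 mm of the beam sideways, 10 mm in height, 20 mm of mid-gap along the beam; upright within 8 degrees, arrow to the lamp within 9.7 degrees; the other glasses and the sockets moved under 15 mm (all of step 2 and contact force between dark_glass and head below 0.05 N and contact force between dark_glass and case below 0.05 N and contact force between dark_glass and mid_glass below 0.05 N and contact force between dark_glass and pale_glass below 0.05 N and linear speed of dark_glass below 0.02 m/s and angular speed of dark_glass below 0.15 rad/s and height (world z) of dark_glass_centre above 0.1 m and distance of each of mid_glass_centre, pale_glass_centre, socket_centre, big_socket_centre from where it was at the start of the episode below 0.015 m); the arm keeps its last pose, push and grip.
It fails at once if the fingers touch a polished face of the dark glass (contact force between the fingers and dark_glass_c1 above 1 N).
It fails at once if the dark glass hits the measuring head (contact force between dark_glass and head above 1 N).
It fails at once if the robot bumps the measuring head (contact force between any of the fingers, the arm and head above 2 N).
It fails at once if the other glasses or the sockets are disturbed (distance of any of mid_glass_centre, pale_glass_centre, socket_centre, big_socket_centre from where it was at the start of the episode above 0.015 m).
It also fails if it takes over 42 s, if anything falls off the work surface, if the arm or the gripper's body presses on something with over 40 N, if the wrist force passes 120 N, or if a joint passes its speed limit or range.

ROBOT

A 6-joint arm with a two-finger parallel gripper is mounted at the origin on the work surface. World frame = base frame: x ahead of the robot, y to its left, z up, the work surface at z = 0. Lengths are in m, angles in rad, forces in N, time in s.
With the tool pointing down it reaches from about 0.3 to 0.775 m from the base axis. Payload 14.6 kg.
Tool frame: the origin (TCP) lies midway between the tips of the shut fingers; the grasp point (between the pads) lies 19 mm behind it (ctrl.pinch_z is the distance from the TCP to the grasp point, in m); z points along the fingers, y is the line along which they close (so a half turn about z gives the same grasp; the last joint's range is limited). The gripper opens to 94 mm and grips with 3 to 60 N. Pads are 16 mm wide; open, the fingers measure 119 mm over their backs; the gripper's body (75 mm by 177 mm) begins 78 mm behind the grasp point.
Start: joints at [-1.201, 0.3, 1.521, -0, 1.321, -0.067], TCP at [0.233, -0.498, 0.205] pointing down, gripper open.
Joint ranges: [-3.03, 3.03], [-0.79, 2.21], [0.23, 2.52], [-1.04, 4.18], [0, 3.07], [-2.55, 2.55]. Speed limits (rad/s): [2.22, 2.22, 2.57, 3.14, 3.14, 3.14].

INTERFACE

Orientations are given as [roll, pitch, yaw] about the fixed x, y, z axes, in that order (R = Rz(yaw) Ry(pitch) Rx(roll)).
In Python, from station import ctrl gives the robot as it stands.
- The arm moves only by the tool jog_arm, never from a script. Its argument "motion" is a list of rows, each a list of 7 numbers: the shift along the tool's x, y, z in m, then the turn, a rotation vector about the tool's x, y, z in rad, then the opening, from -1 (shut) to 1 (fully open). In form: [[tx, ty, tz, rx, ry, rz, gripper], ...]. A call has 1 to 5 rows; each row shifts and turns the commanded pose from where the row before left it, along the tool's axes as they then stand; what a row does not reach is not made up. A row lasts 1/10 s, in which the tool goes at most 50 mm and 8.59 degrees, less where a joint would pass 70% of its speed; a pose out of reach is approached as far as the arm can. A call is refused whole if a number of a shift passes 0.05 or a number of a turn 0.15, either way. A call with a gripper value outside its range is refused whole. The fingers move at their own pace and stop on an object; "squeeze" is the grip in N (left out, the last holds). Time passes only in rows, so rows that do not move let the fingers close. It gives the time, the measured TCP pose, the force, the opening and the grip force at its end, in the units of the state.
- ctrl.get_obs(): the state, without advancing time (a new reading comes with each control period).
- ctrl.camera(name): name is "scene" or "top"; returns the picture (480x640x3 uint8, red, green, blue); there is no depth.
- ctrl.camera_model(name): a dict with "intrinsics" (3x3 intrinsics, pixels), "rvec" (rotation vector, rad) and "tvec" (3), from world to camera coordinates, as OpenCV has them. Camera axes: x right, y down, z forward; pixel columns grow to the right and rows downward; lengths in m; the calibration is good to about 2 mm. A picture is of the moment at which its call begins. camera_model takes no time and is no camera call.
- ctrl.hand_in(): hands the job in; it is judged then, once.
The state is a dict: "time_s": time; "qpos": joint angles; "joint_vel": joint speeds; "tau": joint torques, N m; "ee_pos": TCP position; "eef_rot": TCP orientation; "force": force on the tool from outside, world axes, zero at the start; "moment": the same for the moment, N m; "grip_width": finger opening in m; "grip_force": force on a finger pad.
Only numpy, scipy, OpenCV 4.12 (cv2) and the standard library are available. Lean on these libraries where they do the work, as an engineer would, in place of code of your own. Each camera call takes 0.05 s, during which the arm holds its last target. There are 200 camera calls.

## Working session

There is one attempt and no reset: what is moved stays moved. The work goes in short steps, Python scripts to look and compute and a tool call to move; the robot and the scene stay as the last step left them, time stands still between calls to the robot, and variables do not carry over. Pictures are saved under pics/ and viewed, at most 10 in all, crops included, and the job is handed in when it is done.

Besides the shell and the picture viewer there is one more tool, called after ">>>" by a JSON object that holds its "method" and its "body". jog_arm: Moves the arm, as the interface text tells. Its arguments: {"type":"object","properties":{"motion":{"type":"array"},"squeeze":{"type":"number"}},"required":["motion"]}

```bash
mkdir -p pics; python3 - <<'E'
from station import ctrl
import cv2
for n in("scene","top"):
    im=ctrl.camera(n); cv2.imwrite(f"pics/{n}0.png",im[:,:,::-1]); m=ctrl.camera_model(n)
    print(n,m)
print(ctrl.get_obs(),ctrl.pinch_z)
E
```

```text
scene {'intrinsics': array([[527.09402703,   0.        , 321.02115309],
       [  0.        , 527.09402703, 238.51923025],
       [  0.        ,   0.        ,   1.        ]]), 'rvec': array([ 2.18884771,  0.68659102, -0.29692959]), 'tvec': array([-0.47693559, -0.13102495,  1.2457841 ])}
top {'intrinsics': array([[551.15962876,   0.        , 313.79761376],
       [  0.        , 551.15962876, 243.06072293],
       [  0.        ,   0.        ,   1.        ]]), 'rvec': array([ 2.15294092, -2.12538942,  0.1476486 ]), 'tvec': array([0.00132586, 0.57147228, 0.95971018])}
{'time_s': 0.1, 'qpos': array([-1.20060599e+00,  3.00438042e-01,  1.52151642e+00,  1.55847629e-05,
        1.32065850e+00, -6.65913846e-02]), 'joint_vel': array([-1.30182388e-03, -2.10135459e-03, -2.63185902e-03, -1.03693267e-05,
        7.18175792e-05, -1.98176105e-04]), 'tau': array([ 3.18115599e-03, -5.32645154e+01, -3.53281474e+01,  7.10438238e-02,
        2.34790274e-02, -4.92987010e-05]), 'ee_pos': array([ 0.23258818, -0.49815302,  0.2049318 ]), 'eef_rot': array([-3.14057561e+00, -8.29562367e-05,  4.36777818e-01]), 'force': array([ 1.03671026, -0.07818793,  0.87219839]), 'moment': array([-0.03364003, -0.00977697,  0.00237726]), 'grip_force': 0.0, 'grip_width': 0.09433788238439639} 0.0188
```

View pics/scene0.png

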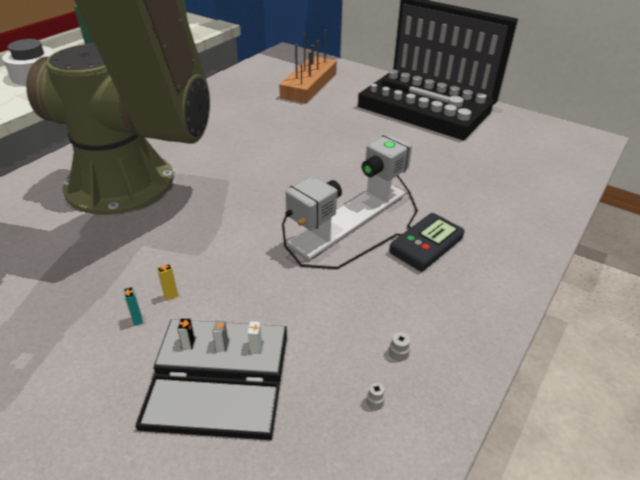

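View pics/top0.png

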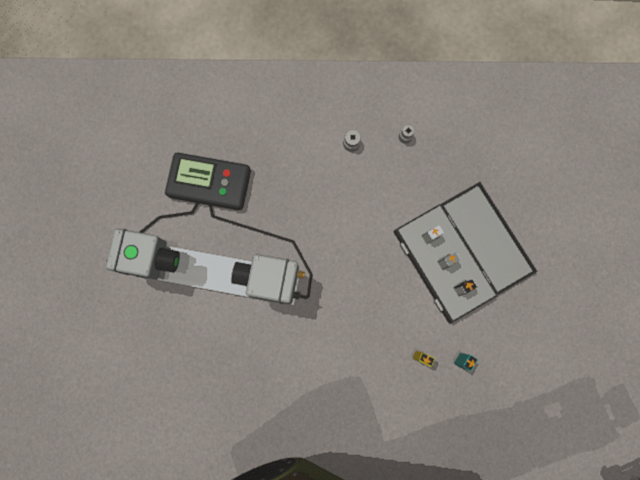

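Top view: case at (395–535, 183–322). The glasses are pale (434,235), mid (450,262) and black (466,287). The yellow one at (425,358) and the turquoise one at (466,362) stand outside the case and are look-alikes. The head has its lamp (green window) at (131,252) and its receiver at (272,278). The nearly black glass at (466,287) is the candidate, and I'll confirm it in an enlarged crop.

```bash
python3 - <<'E'
import cv2,numpy as np
t=cv2.imread("pics/top0.png"); s=cv2.imread("pics/scene0.png")
a=cv2.resize(t[215:325,390:510],None,fx=5,fy=5,interpolation=cv2.INTER_CUBIC)[:, :600]
cv2.imwrite("pics/crop_case.png",a[:550])
b=cv2.resize(t[215:310,100:320],None,fx=3.6,fy=3.6,interpolation=cv2.INTER_CUBIC)
cv2.imwrite("pics/crop_head.png",b)
E
```

```text
(no output)
```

View pics/crop_case.png

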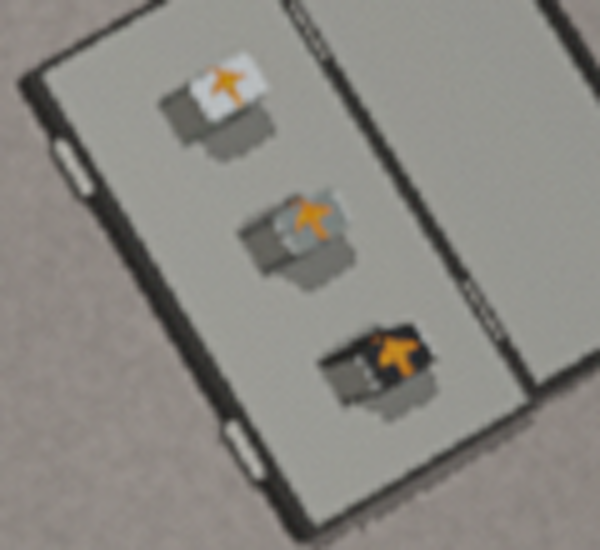

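View pics/crop_head.png

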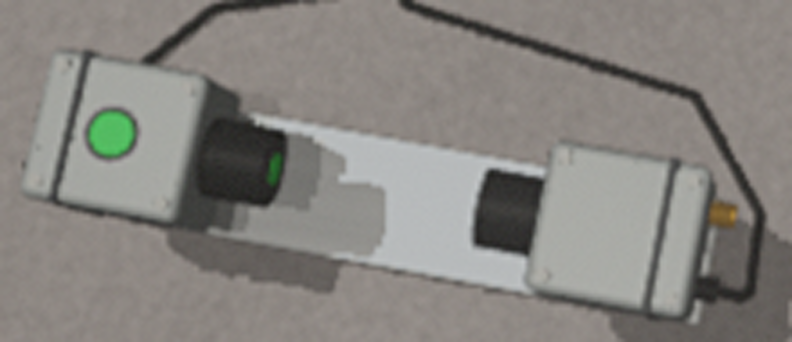

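The crops confirm it: the lower-right glass is black, with its arrow centre at about crop (398,353), pointing up-left along the row. Lamp housing top corners are at (58,50), (208,75), (180,224) and (24,193) in the head crop. Receiver corners are (556,142), (712,170), (690,318) and (527,287).

```bash
cat > h.py <<'E'
import cv2,numpy as np
from station import ctrl
def ray(n,px,z):
    m=ctrl.camera_model(n);R=cv2.Rodrigues(m["rvec"])[0];t=np.ravel(m["tvec"])
    p=cv2.undistortPoints(np.float64(px).reshape(-1,1,2),m["intrinsics"],None).reshape(-1,2)
    d=np.c_[p,np.ones(len(p))]@R; c=-R.T@t
    return c+d*((z-c[2])/d[:,2:])
def orange(im):
    h=cv2.cvtColor(im,cv2.COLOR_BGR2HSV); m=cv2.inRange(h,(8,140,110),(24,255,255))
    n,l,st,c=cv2.connectedComponentsWithStats(m,connectivity=8); return [(c[i],st[i,4]) for i in range(1,n) if st[i,4]>5]
E
python3 - <<'E'
from h import *
for n in("top","scene"):
    im=cv2.imread(f"pics/{n}0.png")
    for c,a in orange(im): print(n,c.round(1),a,ray(n,[c],.078)[0].round(4))
f=lambda q,o,s:(np.array(q)+.5)/s-.5+o
fo=f([(45,72),(165,0),(312,530),(532,402)],[390,215],5)
F=ray("top",fo,.032);print("foam",F.round(4),np.degrees(np.arctan2(*(F[0]-F[2])[1::-1])))
L=f([(58,50),(208,75),(180,224),(24,193)],[100,215],3.6);R=f([(556,142),(712,170),(690,318),(527,287)],[100,215],3.6)
l=ray("top",L,.141).mean(0);r=ray("top",R,.141).mean(0)
print("mid",(l+r)/2,"dist",np.linalg.norm(l-r),"yaw of +y",np.degrees(np.arctan2(*(l-r)[1::-1])))
T=ray("top",f([(275,170),(478,212)],[100,215],3.6),.110);print("lens",T.round(4),T.mean(0))
im=cv2.imread("pics/scene0.png");h=cv2.cvtColor(im,cv2.COLOR_BGR2HSV);m=cv2.inRange(h,(45,120,40),(80,255,255))
_,_,st,c=cv2.connectedComponentsWithStats(m);print(c.round(1),st[:,4])
for i,z in((0,.141),(1,.110)):
  for k in range(1,len(c)):
    if st[k,4]>15: print(c[k],z,ray("scene",[c[k]],z).round(4))
E
```

```text
top [434.9 231.3] 11 [ 0.5896 -0.204   0.078 ]
top [452.2 258.1] 21 [ 0.5425 -0.2332  0.078 ]
top [300.5 274.1] 23 [0.5113 0.0306 0.078 ]
top [469.2 285.5] 35 [ 0.4952 -0.2613  0.078 ]
top [418.1 353.9] 16 [ 0.3779 -0.1715  0.078 ]
top [415.2 355.5] 6 [ 0.3751 -0.1665  0.078 ]
top [426.6 359.6] 39 [ 0.3685 -0.1858  0.078 ]
top [471.  362.8] 36 [ 0.3643 -0.2608  0.078 ]
scene [308.6  78. ] 354 [0.1187 0.605  0.078 ]
scene [305.5  72.8] 45 [0.0898 0.6295 0.078 ]
scene [314.3  64.3] 7 [0.0743 0.6968 0.078 ]
scene [299.2  71.5] 12 [0.0694 0.6261 0.078 ]
scene [304.6  80.4] 7 [0.1189 0.5844 0.078 ]
scene [301.6 221. ] 20 [0.4934 0.0552 0.078 ]
scene [167.8 282.9] 368 [ 0.4083 -0.2113  0.078 ]
scene [128.1 291.7] 32 [ 0.3703 -0.2633  0.078 ]
scene [184.1 323.1] 44 [ 0.4946 -0.258   0.078 ]
scene [219.4 325.1] 16 [ 0.5422 -0.2294  0.078 ]
scene [254.8 327.2] 6 [ 0.59  -0.201  0.078]
foam [[ 0.6011 -0.147   0.032 ]
 [ 0.6286 -0.1916  0.032 ]
 [ 0.4352 -0.2413  0.032 ]
 [ 0.4821 -0.3216  0.032 ]] 29.599447552969714
mid [0.51807554 0.18957184 0.141     ] dist 0.2339994250304315 yaw of +y 80.20405139014368
lens [[0.5264 0.2403 0.11  ]
 [0.5078 0.1442 0.11  ]] [0.51708025 0.19224237 0.11      ]
[[319.5 239.5]
 [389.2 144.3]
 [367.1 168.9]
 [410.4 237.9]] [307104     28     41     27]
[389.21428571 144.32142857] 0.141 [[0.538  0.3125 0.141 ]]
[367.07317073 168.87804878] 0.141 [[0.5485 0.2021 0.141 ]]
[410.40740741 237.92592593] 0.141 [[0.7169 0.0612 0.141 ]]
[389.21428571 144.32142857] 0.11 [[0.5148 0.3611 0.11  ]]
[367.07317073 168.87804878] 0.11 [[0.5258 0.2448 0.11  ]]
[410.40740741 237.92592593] 0.11 [[0.7033 0.0962 0.11  ]]
```

>>> {"method": "jog_arm", "body": {"motion": [[0.034,-0.0104,0,0,0,0,1],[0.034,-0.0104,0,0,0,0,1],[0.034,-0.0104,0,0,0,0,1],[0.034,-0.0104,0,0,0,0,1],[0.034,-0.0104,0,0,0,0,1]]}}

```text
time_s: 0.6
ee_pos: [0.3655, -0.3781, 0.2052]
eef_rot: [-3.141, 0.0, 0.437]
force: [0.5, -0.9, -0.0]
grip_width: 0.0937
grip_force: 0.0
```

>>> {"method": "jog_arm", "body": {"motion": [[0.034,-0.0104,0,0,0,0,1],[0.034,-0.0104,0,0,0,0,1],[0.034,-0.0104,0,0,0,0,1],[0.034,-0.0104,0,0,0,0,1],[0,0,0,0,0,-0.1,1]]}}

```text
time_s: 1.1
ee_pos: [0.4724, -0.2815, 0.205]
eef_rot: [-3.141, -0.0, 0.54]
force: [-0.0, -0.6, -0.9]
grip_width: 0.0939
grip_force: 0.0
```

>>> {"method": "jog_arm", "body": {"motion": [[0.0304,-0.0063,0.02,0,0,0,1],[0,0,0.04,0,0,0,1],[0,0,0.04,0,0,0,1],[0,0,0,0,0,0,1]]}}

```text
time_s: 1.5
ee_pos: [0.491, -0.2616, 0.1006]
eef_rot: [-3.134, 0.004, 0.537]
force: [0.3, -0.4, -0.2]
grip_width: 0.0943
grip_force: 0.0
```

```bash
python3 - <<'E'
from h import *
s=ctrl.camera("scene");t=ctrl.camera("top")
o=ctrl.get_obs();print(o["ee_pos"],o["eef_rot"])
a=cv2.resize(s[230:380,110:310,::-1],(800,600),interpolation=cv2.INTER_CUBIC);cv2.imwrite("pics/near.png",a)
E
```

```text
[ 0.49334208 -0.26326896  0.10623089] [-3.14111657e+00  2.04041794e-04  5.36654694e-01]
```

View pics/near.png

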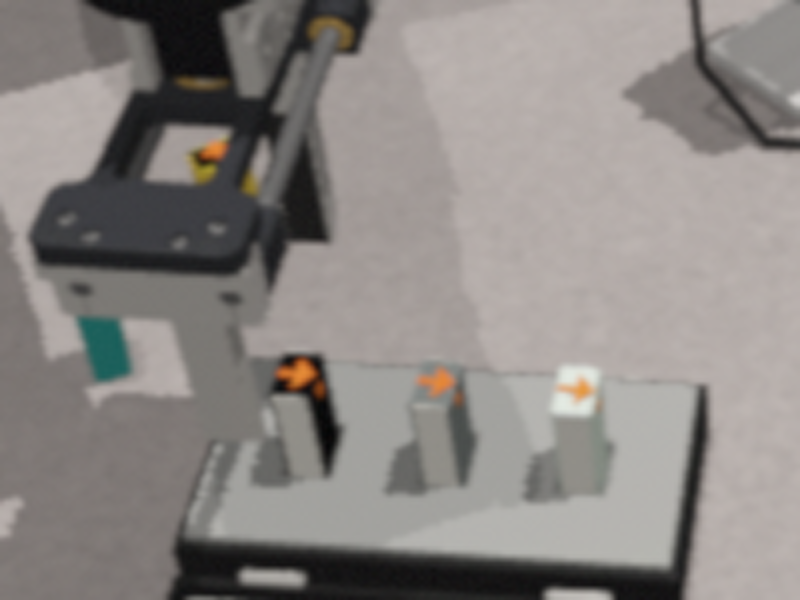

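The picture shows the open fingers around the dark glass's line, with the near tip at crop (222,435) and the far tip at (318,240). The glass top is at (298,375). I'll check the tips by projection.

```bash
python3 - <<'E'
from h import *
o=ctrl.get_obs();p=o["ee_pos"];y=o["eef_rot"][2]
print(p,y)
m=ctrl.camera_model("scene")
X=np.array([p+k*np.array([np.sin(y),-np.cos(y),0]) for k in(-.0535,0,.0535)]+[[.495,-.2605,.078]])
u=cv2.projectPoints(X,m["rvec"],m["tvec"],m["intrinsics"],None)[0].reshape(-1,2)
print((u-[110,230])*4)
E
```

```text
[ 0.49334208 -0.26326896  0.10623089] 0.5366546938934396
[[308.88285334 229.8018668 ]
 [272.69784643 330.66695825]
 [232.64526453 442.31284921]
 [292.60078652 376.69127196]]
```

>>> {"method": "jog_arm", "body": {"motion": [[0.003,-0.0015,0.01,0,0,0,1],[0,0,0.02,0,0,0,1],[0,0,0.02,0,0,0,1],[0,0,0.01,0,0,0,1],[0,0,0,0,0,0,1]]}}

```text
time_s: 2.1
ee_pos: [0.495, -0.2602, 0.0452]
eef_rot: [-3.141, 0.0, 0.537]
force: [-0.3, -0.4, 0.3]
grip_width: 0.0939
grip_force: 0.0
```

>>> {"method": "jog_arm", "body": {"motion": [[0,0,0.001,0,0,0,0],[0,0,0,0,0,0,-0.2],[0,0,0,0,0,0,-0.2],[0,0,0,0,0,0,-0.3]], "squeeze": 12}}

```text
time_s: 2.5
ee_pos: [0.4953, -0.2604, 0.045]
eef_rot: [3.141, -0.0, 0.537]
force: [0.1, -0.3, -0.4]
grip_width: 0.0654
grip_force: 0.0
```

>>> {"method": "jog_arm", "body": {"motion": [[0,0,0.003,0,0,0,-0.3],[0,0,0,0,0,0,-0.3],[0,0,0,0,0,0,-0.3],[0,0,0,0,0,0,-0.3]]}}

```text
time_s: 2.9
ee_pos: [0.495, -0.2603, 0.0414]
eef_rot: [-3.142, 0.0, 0.537]
force: [-0.0, -0.5, 0.0]
grip_width: 0.0346
grip_force: 0.0
```

```bash
python3 - <<'E'
from h import *
s=ctrl.camera("scene")
cv2.imwrite("pics/near2.png",cv2.resize(s[270:360,140:260,::-1],(800,600),interpolation=cv2.INTER_CUBIC))
o=ctrl.get_obs();print(o["ee_pos"],o["grip_width"])
E
```

```text
[ 0.49506089 -0.26031963  0.04145392] 0.0334412493326585
```

View pics/near2.png

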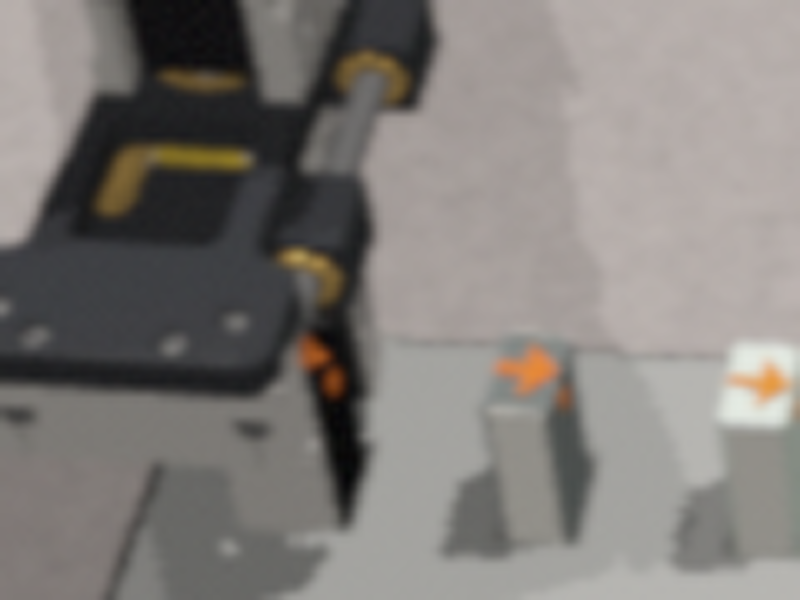

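The glass sits between the fingers. The near pad's right edge (about 335) lines up with the glass's frosted-face edge, and the dotted polished face at (335,380) is free. I'll close on it.

>>> {"method": "jog_arm", "body": {"motion": [[0,0,0,0,0,0,-1],[0,0,0,0,0,0,-1],[0,0,0,0,0,0,-1],[0,0,0,0,0,0,-1],[0,0,0,0,0,0,-1]], "squeeze": 15}}

```text
time_s: 3.45
ee_pos: [0.4951, -0.2603, 0.0415]
eef_rot: [3.142, -0.0, 0.537]
force: [-0.2, -1.3, -0.2]
grip_width: 0.024
grip_force: 15.0
```

>>> {"method": "jog_arm", "body": {"motion": [[0,0,-0.01,0,0,0,-1],[0,0,-0.015,0,0,0,-1],[0,0,-0.015,0,0,0,-1],[0,0,0,0,0,0,-1],[0,0,0,0,0,0,-1]]}}

```text
time_s: 3.95
ee_pos: [0.4952, -0.2604, 0.082]
eef_rot: [3.141, -0.0, 0.537]
force: [-0.4, 0.7, -0.8]
grip_width: 0.0236
grip_force: 15.0
```

>>> {"method": "jog_arm", "body": {"motion": [[0,0,-0.04,0,0,0,-1],[0,0,-0.05,0,0,0,-1],[0,0,-0.05,0,0,0,-1],[0,0,0,0,0,-0.1,-1],[0,0,0,0,0,-0.12,-1]]}}

```text
time_s: 4.45
ee_pos: [0.4953, -0.2604, 0.2224]
eef_rot: [3.14, -0.0, 0.761]
force: [-0.0, 0.1, -2.2]
grip_width: 0.0237
grip_force: 15.0
```

>>> {"method": "jog_arm", "body": {"motion": [[0,0,0,0,0,-0.14,-1],[0,0,0,0,0,-0.14,-1],[0,0,0,0,0,-0.14,-1],[0,0,0,0,0,-0.12,-1],[0,0,0,0,0,-0.09,-1]]}}

```text
time_s: 4.95
ee_pos: [0.4948, -0.2602, 0.2207]
eef_rot: [-3.14, -0.0, 1.392]
force: [-0.2, 0.9, -1.2]
grip_width: 0.0238
grip_force: 15.0
```

>>> {"method": "jog_arm", "body": {"motion": [[0,0,0,0,0,0,-1]]}}

```text
time_s: 5.05
ee_pos: [0.4949, -0.2602, 0.2208]
eef_rot: [-3.141, -0.0, 1.388]
force: [0.2, -0.1, 0.1]
grip_width: 0.0237
grip_force: 15.0
```

>>> {"method": "jog_arm", "body": {"motion": [[0.03,-0.004,0,0,0,0,-1],[0.037,-0.005,0,0,0,0,-1],[0.037,-0.005,0,0,0,0,-1],[0.037,-0.005,0,0,0,0,-1],[0.037,-0.005,0,0,0,0,-1]]}}

```text
time_s: 5.55
ee_pos: [0.5037, -0.0795, 0.2211]
eef_rot: [-3.141, -0.0, 1.383]
force: [0.1, -0.6, -0.3]
grip_width: 0.0239
grip_force: 15.0
```

>>> {"method": "jog_arm", "body": {"motion": [[0.037,-0.005,0,0,0,0,-1],[0.037,-0.005,0,0,0,0,-1],[0.037,-0.005,0,0,0,0,-1],[0.037,-0.005,0,0,0,0,-1],[0.037,-0.005,0,0,0,0,-1]]}}

```text
time_s: 6.05
ee_pos: [0.513, 0.1071, 0.2211]
eef_rot: [-3.141, 0.0, 1.384]
force: [0.9, 0.0, -0.8]
grip_width: 0.0242
grip_force: 15.0
```

>>> {"method": "jog_arm", "body": {"motion": [[0.037,-0.005,0,0,0,0,-1],[0.03,-0.004,0,0,0,0,-1],[0.018,-0.002,0,0,0,0,-1],[0,0,0,0,0,0,-1],[0,0,0,0,0,0,-1]]}}

```text
time_s: 6.55
ee_pos: [0.5179, 0.1908, 0.221]
eef_rot: [-3.141, 0.001, 1.386]
force: [-0.2, -0.1, -0.5]
grip_width: 0.0239
grip_force: 15.0
```

```bash
python3 - <<'E'
from h import *
s=ctrl.camera("scene")
cv2.imwrite("pics/gap.png",cv2.resize(s[80:260,250:450,::-1],(660,594),interpolation=cv2.INTER_CUBIC))
E
```

```text
(no output)
```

View pics/gap.png

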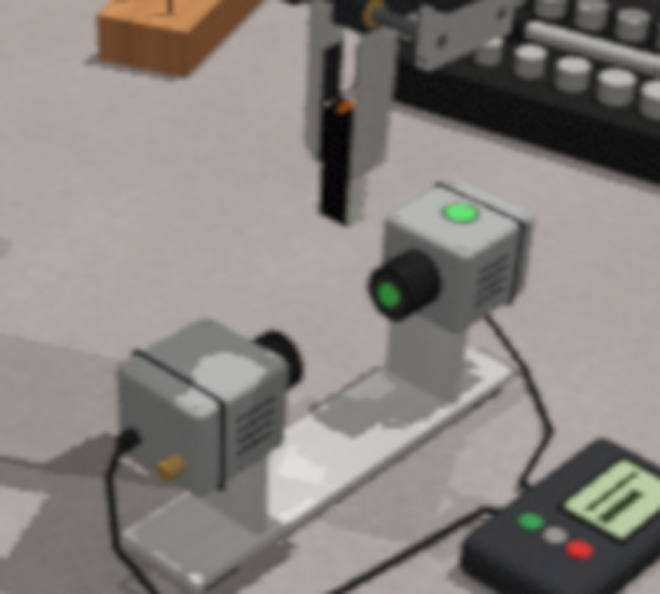

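The glass hangs upright above the gap, with its foot at crop (340,220). Its plain polished face is toward the receiver, so the arrow points to the lamp, whose green lens is at (388,293). I'll lower it.

>>> {"method": "jog_arm", "body": {"motion": [[0,0,0.02,0,0,-0.01,-1],[0,0,0.02,0,0,0,-1],[0,0,0.02,0,0,0,-1],[0,0,0.02,0,0,0,-1],[0,0,0,0,0,0,-1]]}}

```text
time_s: 7.1
ee_pos: [0.517, 0.1897, 0.1392]
eef_rot: [-3.138, 0.002, 1.395]
force: [0.3, -0.4, -0.5]
grip_width: 0.024
grip_force: 15.0
```

>>> {"method": "jog_arm", "body": {"motion": [[0,0,0.01,0,0,0,-1],[0,0,0.005,0,0,0,-1],[0,0,0,0,0,0,-1],[0,0,0,0,0,0,-1],[0,0,0,0,0,0,-1]]}}

```text
time_s: 7.6
ee_pos: [0.5183, 0.1912, 0.127]
eef_rot: [3.141, -0.0, 1.397]
force: [0.1, -0.1, -1.3]
grip_width: 0.024
grip_force: 15.0
```

```bash
python3 - <<'E'
from h import *
s=ctrl.camera("scene");t=ctrl.camera("top")
a=cv2.resize(s[110:230,280:420,::-1],(700,600),interpolation=cv2.INTER_CUBIC)
cv2.imwrite("pics/held.png",a)
o=ctrl.get_obs();p=o["ee_pos"];print(p,o["eef_rot"],o["grip_width"],o["force"])
m=ctrl.camera_model("scene")
y=o["eef_rot"][2];bx=np.array([np.sin(y),-np.cos(y),0]);by=np.array([np.cos(y),np.sin(y),0])
g=[p[0],p[1],p[2]-.0335]
X=[np.array(g)-.008*by+k*bx+[0,0,h] for k in(-.012,.012) for h in(0,.07)]+[np.array(g)+[0,0,.018]+k*by for k in(-.05,.05)]
u=cv2.projectPoints(np.array(X),m["rvec"],m["tvec"],m["intrinsics"],None)[0].reshape(-1,2)
print(((u-[280,110])*5).round())
E
```

```text
[0.51816764 0.19117915 0.12683619] [ 3.14103695e+00 -2.68023965e-04  1.39682987e+00] 0.023803897994690806 [-0.04729113 -0.16030208 -0.58090767]
[[316. 376.]
 [323. 230.]
 [359. 400.]
 [368. 254.]
 [268. 393.]
 [432. 297.]]
```

View pics/held.png

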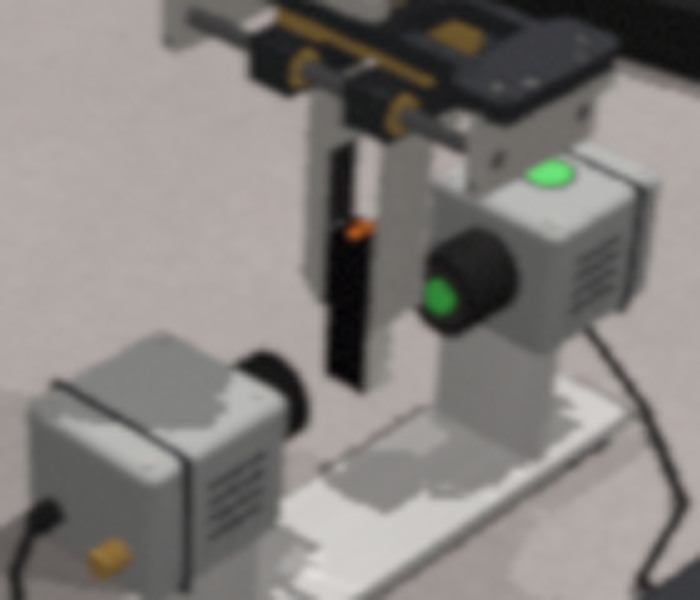

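The glass is held in the gap. Its foot edge runs from crop (328,375) to (365,392), and its lower half is in line with the green lens at (438,297), agreeing with the prediction to about 2 mm. It is at rest and clear of everything.

```bash
python3 -c "
from station import ctrl
print(ctrl.hand_in())"
```

```text
the job is handed in; nothing more can be done
None
```

I handed the job in at about 7.7 s of the 42 s. The darkest glass is held by its frosted faces, upright and at rest in the middle of the light gap, arrow to the lamp; the last picture puts it within about 2 mm of the beam, and hand-in returned no verdict.

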